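# Set the casement stay to its last hole

## Task

The little casement window is only ajar. Take its stay by the upright knob, lift it off the pin on the sill, push the window wider open with it, and lower the stay so that its last hole, the one next to the knob, drops fully down over the pin. Let go of it, and leave the hull, bottle, box and funnel stand where they are.

Things in the scene. Friction and masses are not known exactly. Their poses are not given: they have to be found in the camera images.
- window: white casement window frame fixed on the counter, 360 mm wide (its y), 355 mm high; origin: centre of the opening at counter level, in the plane of the closed sash; its x points outdoors (away from the robot), z up. The dark wooden sill is 50 mm high and reaches from 140 mm indoors of the origin (x = -0.14) to x = +0.05.
- rail (a point): middle of a fixed brass rail, 12 mm thick, along the window's y at x = -0.115, 272 mm above the counter, above the stay's knob end. A gripper pointing straight down on the knob hits it: come from the room side, the tool leaning back about 40 degrees, fingers pointing outdoors and down under the rail. Two slim tools hang from it at y = -0.08 and -0.115, down to 130 mm above the counter
- sash (a joint): opening angle of the sash (260 x 255 mm, wood and glass, 1.3 kg, hinged upright at the left jamb seen from the room): 0 closed, grows as it swings outdoors, counter-clockwise from above, to 1.2 rad; stiff hinge (about 0.1 N m), stays where it is left
- sash_hinge (a point): point on the sash's upright hinge axis, at the height of the lowered stay's mid-thickness; window frame (0, 0.13, 0.0585)
- stay_swivel (a joint): level turning of the stay on the sash, rad: 0 when it lies along the sash towards the hinge, grows counter-clockwise from above; turns freely, limits -0.2 and 2.0
- stay (a joint): lift of the stay, rad: 0 level (all the way down, its bottom 6 mm above the sill), grows as the knob end is raised about the pivot, up to 0.8; it falls back by its own weight (0.28 kg)
- stay_pivot (a point): the point on the sash about which the stay swivels and lifts, 140 mm from the hinge axis along the sash and 24 mm indoors of its mid-plane; at mid-thickness of the stay
- first_hole (a point): centre of the hole nearest the window, 80 mm from the pivot. The stay is a flat nickel-plated bar 215 x 26 x 5 mm with three round through-holes of 13 mm in a line; its x axis points from the pivot to the knob
- middle_hole (a point): centre of the middle hole, 110 mm from the pivot
- last_hole (a point): centre, at mid-thickness, of the last hole, next to the knob, 140 mm from the pivot
- stay_knob (a point): the place to grip on the stay's upright round knob (16 mm thick, standing 52 mm above the bar), 185 mm from the pivot; this point lies on its axis, 36 mm above the bar's top face and 16 mm below the knob's top. The knob may turn between the fingers
- pin: the fixed brass pin on the sill: upright, 8 mm thick with a round top 17 mm above its origin, which lies on the sill's top; it stands 11 mm above the lowered stay's underside. At the start the stay lies over it with its first or with its middle hole, which varies: the pin stands at one of two places 30 mm apart
- screw: low brass screw head (12 mm wide, 3 mm high) in the sill at the other of those two places; the stay clears it. Not a pin
- hull: bystander: yellow dinghy hull, 115 x 38 x 33 mm, loose, origin under its centre, x along it
- bottle: bystander: cobalt glass bottle, 72 mm wide, 176 mm high, loose, origin under its centre
- box: bystander: small mahogany box with a brass hook latch, 104 x 144 x 79 mm, loose, origin under its centre
- stand: bystander: brass funnel in a ring stand, foot 100 x 130 mm, post 232 mm high, loose, origin under the foot's centre

How it is judged:
By the outcome, as a careful person would: the job done as asked, in the order asked, and still so for the second after the job is handed in, with the robot touching nothing.
It also fails if it takes over 51 s, if anything falls off the work surface, if the arm or the gripper's body presses on something with over 40 N, if the wrist force passes 120 N, or if a joint passes its speed limit or range.

## Robot

A 6-joint arm with a two-finger parallel gripper is mounted at the origin on the work surface. World frame = base frame: x ahead of the robot, y to its left, z up, the work surface at z = 0. Lengths are in m, angles in rad, forces in N, time in s.
With the tool pointing down it reaches from about 0.375 to 0.9 m from the base axis. Payload 3.1 kg.
Tool frame: the origin (TCP) lies at the very end of the fingers, on their centre line; the grasp point (between the pads) lies 19 mm behind it; z points along the fingers, y is the line along which they close (so a half turn about z gives the same grasp; the last joint's range is limited). The gripper opens to 85 mm and grips with 20 to 120 N. Pads are 22 mm wide; open, the fingers measure 114 mm over their backs; the gripper's body (76 mm by 85 mm) begins 54 mm behind the grasp point. The pads swing forward as they close: fully open they stand 13 mm farther back than shut.
Start: joints at [-1.327, 0.527, 1.433, -0, 1.181, -0.178], TCP at [0.256, -0.57, 0.231] pointing down, gripper open.
Joint ranges: [-3.08, 3.08], [-0.75, 2.2], [0.22, 2.44], [-1.43, 4.57], [0, 2.65], [-2.85, 2.85]. Speed limits (rad/s): [2.79, 2.79, 3.14, 3.14, 3.14, 3.14].

## Interface

Orientations are given as [roll, pitch, yaw] about the fixed x, y, z axes, in that order (R = Rz(yaw) Ry(pitch) Rx(roll)).
In Python, from rig import observe, read_camera, calibration, finish_job gives the robot as it stands.
- The arm moves only by the tool arm_command, never from a script. Its argument "targets" is a list that holds one entry, the list of rows, each a list of 7 numbers: the shift along the world's x, y, z in units of 5 cm (1.0 is 5 cm), then the turn, a rotation vector about the world's x, y, z in units of pi rad (1.0 is pi rad), then the gripper command: -1 is shut, 1 is fully open, values between are in proportion. A call has exactly 10 rows; each row shifts and turns the commanded pose from where the row before left it; what a row does not reach is not made up. A row lasts 1/10 s, in which the tool goes at most 50 mm and 8.59 degrees, less where a joint would pass 70% of its speed; a pose out of reach is approached as far as the arm can. A call with a number of a shift or a turn outside -1 to 1 is refused whole. A call with a gripper value outside its range is refused whole. The fingers move at their own pace and stop on an object; the grip force is fixed at half the most. Time passes only in rows, so rows that do not move let the fingers close, or fill a call up. It gives the time, the measured TCP pose, the force, the opening and the grip force at its end, in the units of the state.
- observe(): the state, without advancing time (a new reading comes with each control period).
- read_camera(name): name is "side" or "top"; returns the picture (480x640x3 uint8, red, green, blue); there is no depth.
- calibration(name): a dict with "vertical_fov" (degrees; the focal length in pixels is half the picture's height over the tangent of half this angle, whatever the lens; pixels are square), "cx", "cy" (the principal point, pixels), "world_from_camera" (4x4, takes a point from camera to world coordinates). Camera axes: x right, y down, z forward; pixel columns grow to the right and rows downward; lengths in m; the calibration is good to about 2 mm. A picture is of the moment at which its call begins. calibration takes no time and is no camera call.
- finish_job(): hands the job in; it is judged then, once.
The state is a dict: "time": time; "joint_pos": joint angles; "qvel": joint speeds; "joint_torque": joint torques, N m; "tcp_pos": TCP position; "tool_rot": TCP orientation; "force": force on the tool from outside, world axes, zero at the start; "wrist_torque": the same for the moment, N m; "gripper_width": finger opening in m; "gripper_force": force on a finger pad.
Only numpy, scipy, OpenCV 4.12 (cv2) and the standard library are available. Lean on these libraries where they do the work, as an engineer would, in place of code of your own. Each camera call takes 0.05 s, during which the arm holds its last target. There are 200 camera calls.

## Working session

There is one attempt and no reset: what is moved stays moved. The work goes in short steps, Python scripts to look and compute and a tool call to move; the robot and the scene stay as the last step left them, time stands still between calls to the robot, and variables do not carry over. Pictures are saved under pics/ and viewed, at most 10 in all, crops included, and the job is handed in when it is done.

Besides the shell and the picture viewer there is one more tool, called after ">>>" as name(argument=value, ...) on one line, values as JSON. arm_command: Moves the arm, as the interface text tells. Its arguments: {"type":"object","properties":{"targets":{"type":"array"}},"required":["targets"]}

```bash
ls; mkdir -p pics
python3 - <<'E'
from rig import *
import cv2,numpy as np
for n in("side","top"):
    cv2.imwrite(f"pics/{n}0.png",read_camera(n)[:,:,::-1]); print(n,calibration(n))
print(observe())
E
```

```text
pics
side {'vertical_fov': 45.71187954446333, 'cx': 312.87957994524646, 'cy': 235.7528133385638, 'world_from_camera': array([[ 0.99780571, -0.0636786 ,  0.01813264,  0.55164638],
       [-0.06607663, -0.94035462,  0.33371704, -0.35597448],
       [-0.00419952, -0.33418292, -0.94249888,  1.18881337],
       [ 0.        ,  0.        ,  0.        ,  1.        ]])}
top {'vertical_fov': 46.106144258919954, 'cx': 326.7797304733491, 'cy': 238.908570828181, 'world_from_camera': array([[-0.02959875, -0.9924573 ,  0.11896398,  0.42760494],
       [-0.99917634,  0.03268223,  0.02405219, -0.03384241],
       [-0.02775878, -0.11815408, -0.9926072 ,  1.34097687],
       [ 0.        ,  0.        ,  0.        ,  1.        ]])}
{'time': 0.1, 'joint_pos': array([-1.32749394e+00,  5.28415143e-01,  1.43377094e+00,  1.80593990e-05,
        1.18139239e+00, -1.78533230e-01]), 'qvel': array([-0.00174115, -0.00122744,  0.00027664,  0.0004772 ,  0.00163535,
       -0.00086456]), 'joint_torque': array([ 2.96102680e-04, -4.43305206e+01, -1.78587019e+01, -1.37480170e-04,
        3.89045643e-03,  3.75044678e-06]), 'tcp_pos': array([ 0.25575337, -0.56957545,  0.23040673]), 'tool_rot': array([-3.13964137e+00, -3.69081798e-04,  4.21828388e-01]), 'force': array([-0.44811709,  0.4479407 , -1.69276674]), 'wrist_torque': array([-0.04926119, -0.01188087, -0.036093  ]), 'gripper_force': 0.0, 'gripper_width': 0.08605587174433231}
```

View pics/side0.png

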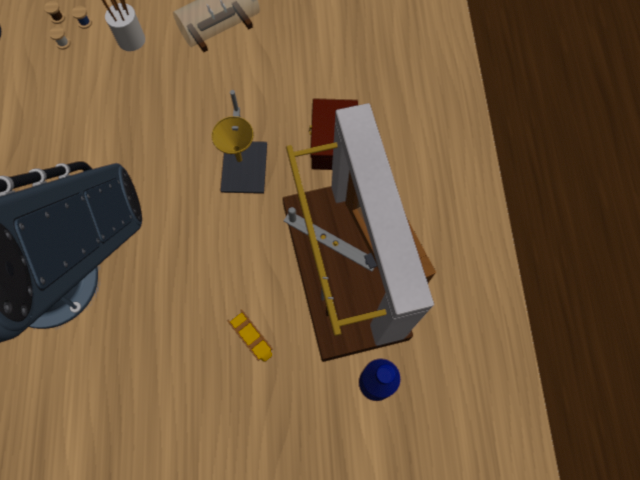

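View pics/top0.png

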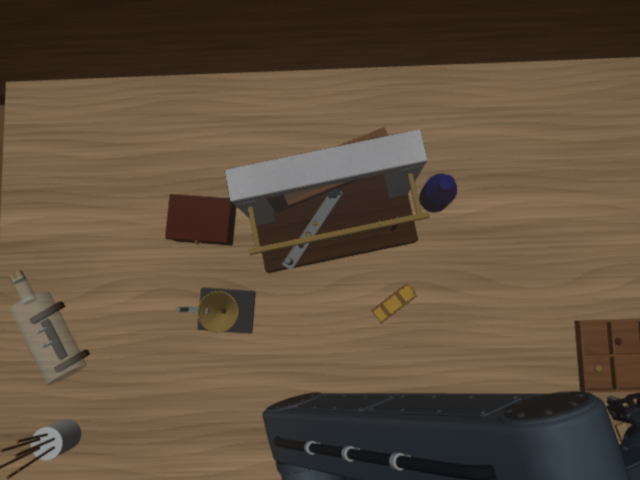

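Side view: stay from about (288,216) to (372,263), with the knob at (291,214) and the rail from (291,150) to (338,328). Top view: stay from (288,265) to (337,195), rail from (252,250) to (427,215). I'll zoom in on both.

Run:
```python
import cv2,numpy as np
a=cv2.imread("pics/side0.png")[180:380,265:445];b=cv2.imread("pics/top0.png")[120:290,220:440]
a=cv2.resize(a,None,fx=3,fy=3,interpolation=cv2.INTER_CUBIC)
a=cv2.imread("pics/side0.png")[195:285,275:395];b=cv2.imread("pics/top0.png")[180:280,260:360]
a=cv2.resize(a,(480,360),interpolation=cv2.INTER_CUBIC);b=cv2.resize(b,(300,300),interpolation=cv2.INTER_CUBIC)
c=np.zeros((360,790,3),np.uint8);c[:,:480]=a;c[:300,490:]=b
cv2.imwrite("pics/z0.png",np.clip(c*1.6,0,255).astype(np.uint8))
```

```text
(no output)
```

View pics/z0.png

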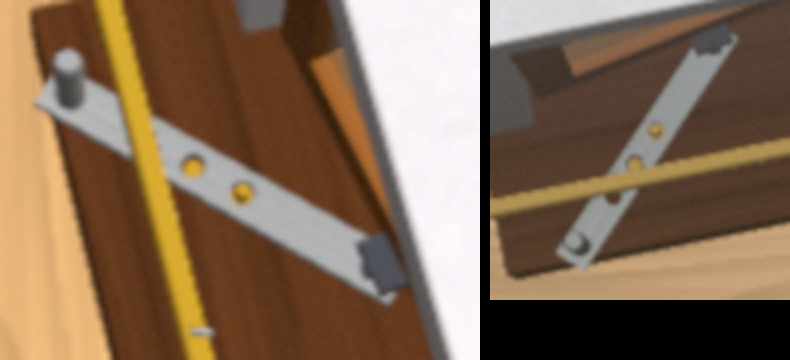

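The zoom shows holes in the side picture at about (323.2,236.8) for the middle and (335.5,243) for the first, both showing brass. The knob top is at (292,209). In the top picture they're at (308.3,234.3), (315,223.3) and (301,245), with the knob top at (288,259). Next I'll compute which one is the pin.

```bash
cat > geo.py <<'E'
import numpy as np,cv2
from rig import calibration
C={n:calibration(n) for n in("side","top")}
def ray(n,p):
    c=C[n];f=240/np.tan(np.radians(c["vertical_fov"]/2));T=c["world_from_camera"]
    d=T[:3,:3]@np.array([(p[0]-c["cx"])/f,(p[1]-c["cy"])/f,1]);return T[:3,3],d/np.linalg.norm(d)
def plane(n,p,z):
    o,d=ray(n,p);return o+d*(z-o[2])/d[2]
def tri(ps,pt):
    A=np.zeros((3,3));b=np.zeros(3)
    for n,p in(("side",ps),("top",pt)):
        o,d=ray(n,p);M=np.eye(3)-np.outer(d,d);A+=M;b+=M@o
    x=np.linalg.solve(A,b);return x
def pix(n,X):
    c=C[n];f=240/np.tan(np.radians(c["vertical_fov"]/2));T=c["world_from_camera"]
    q=T[:3,:3].T@(np.asarray(X)-T[:3,3]);return np.array([c["cx"]+f*q[0]/q[2],c["cy"]+f*q[1]/q[2]])
E
python3 - <<'E'
from geo import *
np.set_printoptions(precision=4,suppress=True)
def gold(n,box):
    im=cv2.imread(f"pics/{n}0.png");x0,y0,x1,y1=box
    h=cv2.cvtColor(im,cv2.COLOR_BGR2HSV)[y0:y1,x0:x1]
    m=((h[...,0]>17)&(h[...,0]<30)&(h[...,1]>130)&(h[...,2]>80)).astype(np.uint8)
    k,l,s,c=cv2.connectedComponentsWithStats(m)
    return [(tuple((c[i]+[x0,y0]).round(2)),s[i].tolist()) for i in range(1,k) if s[i,4]>4],m,l,(x0,y0)
for n,b in(("side",(280,130,410,345)),("top",(240,170,440,262))):
    r,m,l,o=gold(n,b)
    for q in r: print(n,q)
print("knobtop",tri((292,209),(288,259)))
for nm,ps,pt in(("first",(335.5,243),(315,223.3)),("mid",(323.2,236.8),(308.3,234.3)),("clamp",(370.5,260.5),(334,193.3))):
    print(nm,tri(ps,pt),plane("side",ps,.061),plane("top",pt,.061))
print("knob base",plane("side",(292.5,220.5),.061))
print("railA",tri((291,150),(252,250)),"railB",tri((338,328),(427,215)))
E
```

```text
side ((np.float64(309.44), np.float64(132.22)), [29, 0, 2, 5, 9])
side ((np.float64(321.08), np.float64(240.03)), [6, 12, 101, 193, 1899])
side ((np.float64(322.87), np.float64(236.47)), [41, 105, 5, 4, 15])
side ((np.float64(335.35), np.float64(243.0)), [53, 111, 5, 5, 17])
top ((np.float64(415.18), np.float64(196.91)), [174, 24, 3, 7, 11])
top ((np.float64(413.78), np.float64(215.07)), [160, 30, 29, 23, 168])
top ((np.float64(316.53), np.float64(235.53)), [10, 48, 148, 36, 812])
knobtop [0.5332 0.0814 0.1225]
first [0.6186 0.0233 0.0625] [0.6195 0.0241 0.061 ] [0.618  0.0231 0.061 ]
mid [0.594  0.0395 0.0603] [0.5948 0.0396 0.061 ] [0.593  0.0392 0.061 ]
clamp [ 0.686  -0.0223  0.0707] [ 0.6887 -0.0189  0.061 ] [ 0.6864 -0.0226  0.061 ]
knob base [0.5325 0.0805 0.061 ]
railA [0.54   0.1363 0.2695] railB [ 0.5952 -0.1966  0.2927]
```

Run:
```python
from geo import *
from rig import read_camera
a=np.mean([read_camera("side").astype(float) for _ in range(4)],0)[:,:,::-1];b=np.mean([read_camera("top").astype(float) for _ in range(4)],0)[:,:,::-1]
cv2.imwrite("pics/sA.png",a);cv2.imwrite("pics/tA.png",b)
a=cv2.resize(a[222:256,308:350],(504,408),interpolation=cv2.INTER_CUBIC);b=cv2.resize(b[214:248,298:322],(288,408),interpolation=cv2.INTER_CUBIC)
cv2.imwrite("pics/z1.png",np.clip(np.hstack([a,b])*1.4,0,255).astype(np.uint8))
```

```text
[ WARN:0@4.450] global loadsave.cpp:1063 imwrite_ Unsupported depth image for selected encoder is fallbacked to CV_8U.
```

View pics/z1.png

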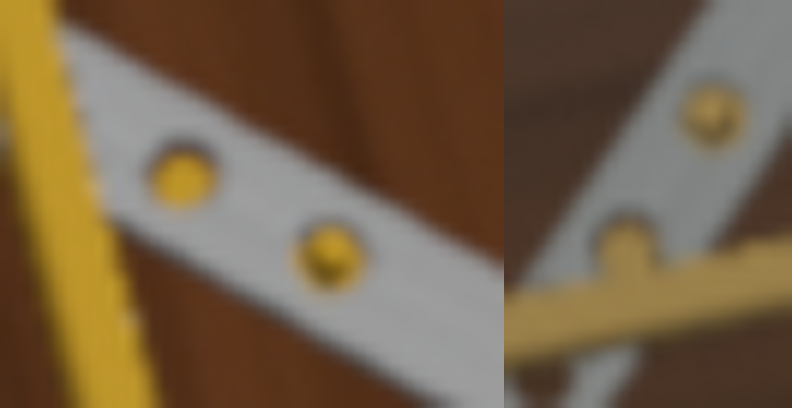

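The middle hole shows a flat, deep brass disc, which is the screw. The first hole, at side (335.5,242.5) and top (315.3,223.6), shows a shaded round top, which is the pin. Next come the window pose and the target.

Run:
```python
from geo import *
np.set_printoptions(precision=4,suppress=True)
pl={};L={}
for n,b in(("side",(280,146,345,335)),("top",(255,205,425,256))):
    im=cv2.imread("pics/sA.png" if n=="side" else "pics/tA.png");x0,y0,x1,y1=b
    h=cv2.cvtColor(im,cv2.COLOR_BGR2HSV)[y0:y1,x0:x1]
    m=((h[...,0]>17)&(h[...,0]<30)&(h[...,1]>110)&(h[...,2]>80))
    ys,xs=np.nonzero(m);P=np.c_[xs+x0,ys+y0].astype(np.float32)
    for _ in range(4):
        vx,vy,px,py=cv2.fitLine(P,cv2.DIST_HUBER,0,.01,.01).ravel()
        r=abs((P[:,0]-px)*vy-(P[:,1]-py)*vx);P=P[r<4.]
    t=(P[:,0]-px)*vx+(P[:,1]-py)*vy
    e=[np.array([px+vx*k,py+vy*k]) for k in(t.min(),t.max())];L[n]=e
    print(n,e,[plane(n,q,.272) for q in e])
    o,d1=ray(n,e[0]);_,d2=ray(n,e[1]);N=np.cross(d1,d2);N/=np.linalg.norm(N);pl[n]=(N,N@o)
d=np.cross(pl["side"][0],pl["top"][0]);d/=np.linalg.norm(d);print("rail dir 3d",d)
print("sill side",[plane("side",p,.05) for p in((283,197),(322,360))],"top",[plane("top",p,.05) for p in((268,272),(417,240))])
print("pin",[plane("side",(335.4,242.3),.066),plane("top",(315.3,223.6),.065)])
# white top corners z=.355
print("frame side",[plane("side",p,.355)[:2] for p in((335,110),(370,104),(430,303),(390,312))])
print("frame top",[plane("top",p,.355)[:2] for p in((226,170),(421,131),(427,160),(231,202))])
for nm,ps,pt in(("hull",(250,336),(395,303)),("box",(322,135),(200,218)),("standfoot",(244,167),(226,310)),("funnel",(232,134),(217,311))):
  z=.2 if nm=="funnel" else .03
  print(nm,plane("side",ps,z),plane("top",pt,z),tri(ps,pt))
```

```text
side [array([289.2126, 145.4332], dtype=float32), array([337.5473, 334.116 ], dtype=float32)] [array([0.538 , 0.1447, 0.272 ]), array([ 0.5978, -0.2016,  0.272 ])]
top [array([254.3367, 249.7947], dtype=float32), array([424.5328, 214.5748], dtype=float32)] [array([0.5393, 0.1312, 0.272 ]), array([ 0.5964, -0.196 ,  0.272 ])]
rail dir 3d [ 0.1677 -0.9854  0.0308]
sill side [array([0.5146, 0.1409, 0.05  ]), array([ 0.5743, -0.213 ,  0.05  ])] top [array([0.5103, 0.1347, 0.05  ]), array([ 0.573 , -0.2095,  0.05  ])]
pin [array([0.6191, 0.024 , 0.066 ]), array([0.6167, 0.0223, 0.065 ])]
frame side [array([0.6197, 0.1611]), array([0.6797, 0.1687]), array([ 0.7348, -0.1786]), array([ 0.6738, -0.1881])]
frame top [array([0.6763, 0.1674]), array([ 0.7351, -0.1847]), array([ 0.6815, -0.1927]), array([0.6177, 0.1589])]
hull [ 0.4321 -0.1528  0.03  ] [ 0.431  -0.1548  0.03  ] [ 0.4318 -0.154   0.0348]
box [0.6112 0.2986 0.03  ] [0.6444 0.2965 0.03  ] [0.6225 0.2788 0.0774]
standfoot [0.4297 0.2291 0.03  ] [0.4265 0.2365 0.03  ] [0.4267 0.2418 0.0047]
funnel [0.4259 0.217  0.2   ] [0.4252 0.2197 0.2   ] [0.425  0.2213 0.1926]
```

```bash
cat > plan.py <<'E'
from geo import *
from rig import observe
from scipy.spatial.transform import Rotation as Ro
from scipy.optimize import fsolve
np.set_printoptions(precision=4,suppress=True)
PIN=np.array([.6185,.0233]);H=np.array([.6589,.1166]);ZP=.0585;PSI=.171
def tool(lean,yaw=PSI): return Ro.from_euler("xyz",[np.pi,-lean,yaw])
def tilt(a,phi): # a: world angle of pivot->knob
    return Ro.from_rotvec(phi*np.array([np.sin(a),-np.cos(a),0]))
def pivot(th): 
    u=-np.pi/2+PSI+th; return H+.14*np.array([np.cos(u),np.sin(u)])+.024*np.array([np.sin(u),-np.cos(u)])
def knob(P,a,phi,h=.0385):
    r=.185*np.cos(phi)-h*np.sin(phi); return np.r_[P+r*np.array([np.cos(a),np.sin(a)]),ZP+.185*np.sin(phi)+h*np.cos(phi)]
def go(g,R,lean_txt=""):
    """grasp point g, tool rotation R -> total shift/turn in command units"""
    s=observe();t=g+R.apply([0,0,.019])
    R0=Ro.from_euler("xyz",s["tool_rot"])
    print(lean_txt,"tcp",s["tcp_pos"],"->",t,"shift",(t-s["tcp_pos"])/.05,"turn",(R*R0.inv()).as_rotvec()/np.pi)
E
python3 - <<'E'
from plan import *
for th in(.206,): print("pivot",pivot(th))
a0=np.arctan2(.545,-.838)
k=np.array([.5325,.0805,.097]);R=tool(np.radians(43));print(R.apply([0,0,1]))
go(k-.10*R.apply([0,0,1]),R,"pre")
for z in(.113,):print(plane("side",(292,209),z),plane("top",(288,259),z))
E
```

```text
pivot [ 0.6881 -0.0224]
[ 0.6721  0.1161 -0.7314]
pre tcp [ 0.2559 -0.5702  0.2313] -> [0.4781 0.0711 0.1562] shift [ 4.4433 12.8251 -1.5006] turn [ 0.0699 -0.229  -0.0761]
[0.5337 0.0856 0.113 ] [0.5333 0.0821 0.113 ]
```

>>> arm_command(targets=[[[0.22,0.64,0,0.007,-0.023,-0.0076,0],[0.22,0.64,0,0.007,-0.023,-0.0076,0],[0.22,0.64,0,0.007,-0.023,-0.0076,0],[0.22,0.64,0,0.007,-0.023,-0.0076,0],[0.22,0.64,0,0.007,-0.023,-0.0076,0],[0.22,0.64,0,0.007,-0.023,-0.0076,0],[0.22,0.64,0,0.007,-0.023,-0.0076,0],[0.22,0.64,0,0.007,-0.023,-0.0076,0],[0.22,0.64,0,0.007,-0.023,-0.0076,0],[0.22,0.64,0,0.007,-0.023,-0.0076,0]]])

```text
time: 1.5
tcp_pos: [0.3662, -0.2497, 0.2319]
tool_rot: [3.137, -0.756, 0.172]
force: [1.9, -0.0, -0.3]
gripper_width: 0.0429
gripper_force: 0.0
```

>>> arm_command(targets=[[[0.2,0.64,-0.15,0,0,0,0],[0.2,0.64,-0.15,0,0,0,0],[0.2,0.64,-0.15,0,0,0,0],[0.2,0.64,-0.15,0,0,0,0],[0.2,0.64,-0.15,0,0,0,0],[0.2,0.64,-0.15,0,0,0,0],[0.2,0.64,-0.15,0,0,0,0],[0.2,0.64,-0.15,0,0,0,0],[0,0,0,0,0,0,0],[0,0,0,0,0,0,0]]])

```text
time: 2.5
tcp_pos: [0.46, 0.0007, 0.1794]
tool_rot: [-3.137, -0.742, 0.175]
force: [-0.3, -0.5, 0.2]
gripper_width: 0.0424
gripper_force: 0.0
```

Run:
```python
from plan import *
k=np.array([.533,.0815,.097]);R=tool(np.radians(43))
go(k-.10*R.apply([0,0,1]),R,"pre")
go(k,R,"grasp");s=observe();print(s["joint_pos"],s["gripper_width"],s["time"])
```

```text
pre tcp [0.46   0.0007 0.1794] -> [0.4786 0.0721 0.1562] shift [ 0.3719  1.4275 -0.4624] turn [-0.0007 -0.0029 -0.0025]
grasp tcp [0.46   0.0007 0.1794] -> [0.5458 0.0837 0.0831] shift [ 1.716   1.6596 -1.9251] turn [-0.0007 -0.0029 -0.0025]
[-0.5668  0.441   2.4418  2.1319  0.5749 -1.2387] 0.04244066206697596 2.5
```

>>> arm_command(targets=[[[0.2,0.36,-0.06,0,0,0,0],[0.2,0.36,-0.08,0,0,0,0],[0,0.36,-0.16,0,0,0,0],[0,0.36,-0.16,0,0,0,0],[0,0,0,0,0,0,0],[0,0,0,0,0,0,0],[0,0,0,0,0,0,0],[0,0,0,0,0,0,0],[0,0,0,0,0,0,0],[0,0,0,0,0,0,0]]])

```text
time: 3.5
tcp_pos: [0.4799, 0.071, 0.1566]
tool_rot: [-3.136, -0.742, 0.171]
force: [-0.5, 0.6, -0.4]
gripper_width: 0.0425
gripper_force: 0.0
```

Run:
```python
from plan import *
from rig import read_camera
k=np.array([.533,.0815,.097]);R=tool(np.radians(43))
go(k-.10*R.apply([0,0,1]),R,"pre")
go(k,R,"grasp");s=observe();print(s["joint_pos"],s["gripper_width"],s["time"])
a=read_camera("side")[90:350,150:450,::-1]; cv2.imwrite("pics/s2.png",cv2.resize(a,None,fx=2,fy=2))
```

```text
pre tcp [0.4799 0.071  0.1566] -> [0.4786 0.0721 0.1562] shift [-0.0276  0.021  -0.0075] turn [-0.0008 -0.0027 -0.0011]
grasp tcp [0.4799 0.071  0.1566] -> [0.5458 0.0837 0.0831] shift [ 1.3165  0.2531 -1.4702] turn [-0.0008 -0.0027 -0.0011]
[-0.2758  0.5293  2.4139  2.5591  0.5697 -1.4039] 0.042460998761648404 3.5
```

View pics/s2.png

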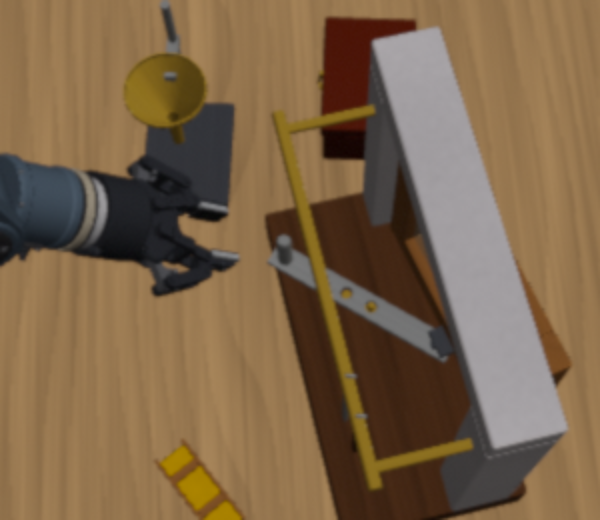

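The picture shows the open fingers at (215,210) and (232,258), in line with the knob at (285,243). The stand and rail are clear, so I'll approach.

>>> arm_command(targets=[[[0.165,0.032,-0.184,0,0,0,0],[0.165,0.032,-0.184,0,0,0,0],[0.165,0.032,-0.184,0,0,0,0],[0.165,0.032,-0.184,0,0,0,0],[0.165,0.032,-0.184,0,0,0,0],[0.165,0.032,-0.184,0,0,0,0],[0.165,0.032,-0.184,0,0,0,0],[0.165,0.032,-0.184,0,0,0,0],[0,0,0,0,0,0,0],[0,0,0,0,0,0,0]]])

```text
time: 4.55
tcp_pos: [0.5456, 0.0846, 0.0824]
tool_rot: [-3.136, -0.741, 0.172]
force: [1.0, 0.4, -0.2]
gripper_width: 0.0428
gripper_force: 0.0
```

Run:
```python
from plan import *
from rig import read_camera
k=np.array([.533,.0815,.097]);R=tool(np.radians(43))
go(k,R,"grasp");s=observe();print(s["joint_pos"],s["force"])
a=read_camera("side")[180:280,240:390,::-1]; cv2.imwrite("pics/s3.png",cv2.resize(a,None,fx=4,fy=4))
```

```text
grasp tcp [0.5456 0.0846 0.0824] -> [0.5458 0.0837 0.0831] shift [ 0.0043 -0.0179  0.0145] turn [-0.0009 -0.0032 -0.0015]
[-0.1822  0.7522  2.273   2.725   0.6334 -1.4945] [ 0.9883  0.4389 -0.1599]
```

View pics/s3.png

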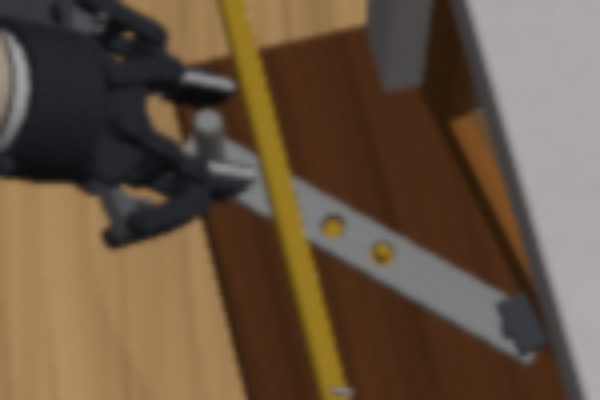

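The knob top at (208,118) lies between the pads at (205,85) and (230,175). I'll close the gripper.

>>> arm_command(targets=[[[0,0,0,0,0,0,-1],[0,0,0,0,0,0,-1],[0,0,0,0,0,0,-1],[0,0,0,0,0,0,-1],[0,0,0,0,0,0,-1],[0,0,0,0,0,0,-1],[0,0,0,0,0,0,-1],[0,0,0,0,0,0,-1],[0,0,0,0,0,0,-1],[0,0,0,0,0,0,-1]]])

```text
time: 5.6
tcp_pos: [0.5458, 0.0844, 0.0828]
tool_rot: [-3.136, -0.742, 0.172]
force: [-0.7, 0.9, 1.6]
gripper_width: 0.0145
gripper_force: 58.5
```

```bash
cat >> plan.py <<'E'
A0=np.arctan2(.545,-.838)
E
python3 - <<'E'
from plan import *
s=observe();R0=Ro.from_euler("xyz",s["tool_rot"]);g=s["tcp_pos"]-R0.apply([0,0,.019]);print("g",g,s["gripper_width"],s["force"])
P=np.array([.6876,-.0203]); 
k0=knob(P,A0,0)
off=g-k0;print("off",off)
for f in(.11,.22):
    T=tilt(A0,f); d=knob(P,A0,f)-k0
    t=np.r_[P,ZP]+T.apply(s["tcp_pos"]-np.r_[P,ZP])
    print("tcp shift",(t-s["tcp_pos"])/.05,"turn",T.as_rotvec()/np.pi)
E
```

```text
g [0.5332 0.0821 0.0968] 0.014509622444924342 [-0.6923  0.8899  1.581 ]
off [ 0.0007  0.0016 -0.0002]
tcp shift [ 0.0625 -0.0407  0.3834] turn [0.0191 0.0294 0.    ]
tcp shift [ 0.1599 -0.104   0.7564] turn [0.0382 0.0587 0.    ]
```

>>> arm_command(targets=[[[0.01,-0.007,0.077,0.0038,0.0059,0,-1],[0.012,-0.008,0.077,0.0038,0.0059,0,-1],[0.013,-0.008,0.077,0.0038,0.0059,0,-1],[0.014,-0.009,0.077,0.0038,0.0059,0,-1],[0.015,-0.01,0.076,0.0038,0.0059,0,-1],[0.017,-0.011,0.076,0.0038,0.0059,0,-1],[0.018,-0.012,0.075,0.0038,0.0059,0,-1],[0.019,-0.013,0.075,0.0038,0.0059,0,-1],[0.02,-0.013,0.074,0.0038,0.0059,0,-1],[0.021,-0.013,0.073,0.0038,0.0059,0,-1]]])

```text
time: 6.6
tcp_pos: [0.5538, 0.0787, 0.1205]
tool_rot: [-2.959, -0.57, 0.062]
force: [0.6, -0.2, -1.3]
gripper_width: 0.0145
gripper_force: 58.6
```

Run:
```python
from plan import *
from rig import read_camera
a=read_camera("side")[180:280,240:390,::-1]; cv2.imwrite("pics/s4.png",cv2.resize(a,None,fx=4,fy=4))
s=observe();R0=Ro.from_euler("xyz",s["tool_rot"]);g=s["tcp_pos"]-R0.apply([0,0,.019]);print("g",g,s["force"],s["joint_pos"])
# path: knob target through sash angles, stay dir constrained pivot->knob linear interpolation of knob
Pf=fsolve(lambda p:[np.hypot(*(p-PIN))-.14,np.hypot(*(p-H))-.142],[.758,.015]);d=(PIN-Pf)/.14;af=np.arctan2(d[1],d[0])
print("Pf",Pf,np.degrees(af)%360,"knob low",knob(Pf,af,0),"high",knob(Pf,af,.22))
T=tilt(af,.22)*tilt(A0,-.22);print("turn",T.as_rotvec()/np.pi)
gt=knob(Pf,af,.22)+[0,0,-.0002]; go(gt,T*R0,"swing")
for f in(0,.25,.5,.75,1):
    x=(1-f)*g+f*gt;r=.185*np.cos(.22)-.0385*np.sin(.22)
    p=fsolve(lambda p:[np.hypot(*(p-x[:2]))-r,np.hypot(*(p-H))-.142],[.69+.07*f,-.02+.03*f]);print(f,p,np.degrees(np.arctan2(*(x[:2]-p)[::-1])))
```

```text
g [0.5449 0.0745 0.1371] [ 0.0494 -0.3431 -1.0938] [-0.2432  0.5705  2.1212  1.7147  0.3433 -0.4237]
Pf [0.7583 0.0152] 176.66487440991023 knob low [0.5736 0.0259 0.097 ] high [0.5864 0.0252 0.1364]
turn [-0.0338  0.0111  0.0038]
swing tcp [0.5548 0.0786 0.1214] -> [0.5957 0.0276 0.1198] shift [ 0.8184 -1.0181 -0.0301] turn [-0.0338  0.0111  0.0038]
0 [ 0.6871 -0.0226] 145.67713130563928
0.25 [ 0.7084 -0.0165] 152.81363931992374
0.5 [ 0.728  -0.0075] 160.56062887978524
0.75 [0.7448 0.0035] 168.6154613173088
1 [0.7583 0.0152] 176.66487440968277
```

View pics/s4.png

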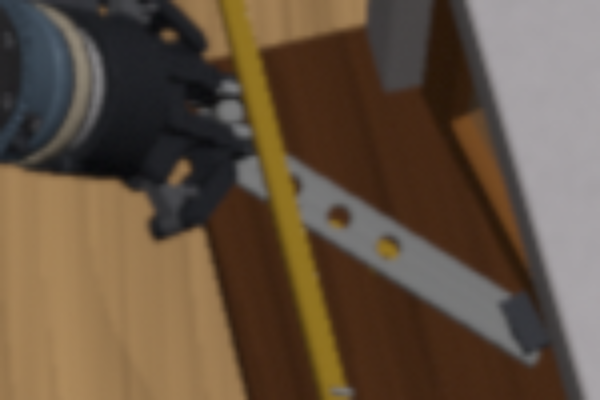

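The stay is up: the pin and screw now show low in their holes at zoom (388,247) and (340,217). Next is the swing.

>>> arm_command(targets=[[[0.04,-0.05,0,-0.0017,0.0005,0,-1],[0.04,-0.05,0,-0.0017,0.0005,0,-1],[0.04,-0.05,0,-0.0017,0.0005,0,-1],[0.04,-0.05,0,-0.0017,0.0005,0,-1],[0.04,-0.05,0,-0.0017,0.0005,0,-1],[0.04,-0.05,0,-0.0017,0.0005,0,-1],[0.04,-0.05,0,-0.0017,0.0005,0,-1],[0.04,-0.05,0,-0.0017,0.0005,0,-1],[0.04,-0.05,0,-0.0017,0.0005,0,-1],[0.04,-0.05,0,-0.0017,0.0005,0,-1]]])

```text
time: 7.65
tcp_pos: [0.5731, 0.0548, 0.1202]
tool_rot: [-3.019, -0.55, 0.097]
force: [-2.7, 5.1, -1.4]
gripper_width: 0.0145
gripper_force: 58.7
```

>>> arm_command(targets=[[[0.04,-0.05,0,-0.0017,0.0005,0,-1],[0.04,-0.05,0,-0.0017,0.0005,0,-1],[0.04,-0.05,0,-0.0017,0.0005,0,-1],[0.04,-0.05,0,-0.0017,0.0005,0,-1],[0.04,-0.05,0,-0.0017,0.0005,0,-1],[0.04,-0.05,0,-0.0017,0.0005,0,-1],[0.04,-0.05,0,-0.0017,0.0005,0,-1],[0.04,-0.05,0,-0.0017,0.0005,0,-1],[0.04,-0.05,0,-0.0017,0.0005,0,-1],[0.04,-0.05,0,-0.0017,0.0005,0,-1]]])

```text
time: 8.65
tcp_pos: [0.5935, 0.0291, 0.1204]
tool_rot: [-3.08, -0.529, 0.127]
force: [-3.6, 3.3, -0.6]
gripper_width: 0.014
gripper_force: 58.9
```

Run:
```python
from plan import *
from rig import read_camera
a=read_camera("side")[180:280,240:390,::-1];b=read_camera("top")[165:265,260:360,::-1]
cv2.imwrite("pics/s5.png",np.hstack([cv2.resize(a,None,fx=3,fy=3,interpolation=2),cv2.resize(b,None,fx=3,fy=3,interpolation=2)]))
s=observe();R0=Ro.from_euler("xyz",s["tool_rot"]);g=s["tcp_pos"]-R0.apply([0,0,.019]);print("g",g,s["force"],s["joint_pos"],s["tool_rot"])
```

```text
g [0.5848 0.0267 0.137 ] [-1.7569  3.0933 -1.775 ] [-0.268   0.5746  1.9993  1.2258  0.2696  0.0066] [-3.0805 -0.5302  0.1273]
```

View pics/s5.png

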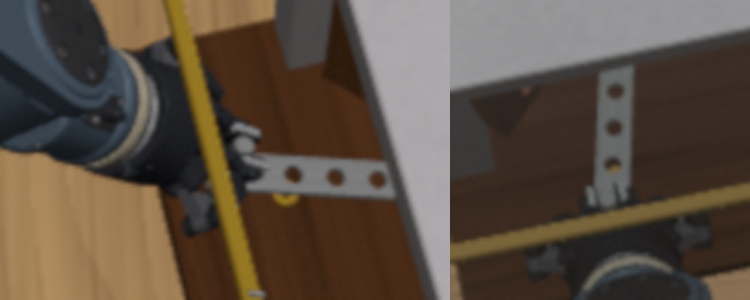

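The side zoom shows the bar with holes at (293,175), (336,177) and (378,179), and brass at (286,198). The top zoom shows the holes at (614,165), (614,127) and (615,91), with the pin glinting in the last hole. The window is open, so I'll work out the remaining offset.

Run:
```python
from plan import *
s=observe();R0=Ro.from_euler("xyz",s["tool_rot"]);g=s["tcp_pos"]-R0.apply([0,0,.019])
zs=[.0915,.085,.078];S=[(337.7,238.3),(352,239),(366,239.7)];T=[(314.7,220),(314.7,207.3),(315,195.3)]
for z,a,b in zip(zs,S,T): print(tri(a,b),plane("side",a,z),plane("top",b,z))
r=.185*np.cos(.22)-.0385*np.sin(.22)
p=fsolve(lambda p:[np.hypot(*(p-g[:2]))-r,np.hypot(*(p-H))-.142],[.758,.015]);a=np.arctan2(*(g[:2]-p)[::-1])
e=np.array([np.cos(a),np.sin(a)]);print("model P",p,np.degrees(a),"last hole now",p+e*.14*np.cos(.22),"lowered",p+e*.14)
print("pin same z-method: side/top", PIN)
```

```text
[0.6217 0.0225 0.0937] [0.6229 0.0236 0.0915] [0.6209 0.0223 0.0915]
[0.6517 0.022  0.0854] [0.6525 0.0224 0.085 ] [0.6509 0.0218 0.085 ]
[0.6808 0.0209 0.0782] [0.6818 0.0213 0.078 ] [0.6799 0.0206 0.078 ]
model P [0.7564 0.0134] 175.55252222205792 last hole now [0.6202 0.024 ] lowered [0.6168 0.0242]
pin same z-method: side/top [0.6185 0.0233]
```

Run:
```python
from plan import *
s=observe();P=np.r_[.7582,.0188,ZP];a=np.radians(178.45)
pr=s["tcp_pos"]
for f in(.06,.12,.17,.2226,.235):
    T=tilt(a,-f);t=P+T.apply(s["tcp_pos"]-P);print(f,"cum shift",(t-s["tcp_pos"])/.05,"turn",T.as_rotvec()/np.pi)
```

```text
0.06 cum shift [-0.0686  0.0019 -0.1992] turn [-0.0005 -0.0191 -0.    ]
0.12 cum shift [-0.1252  0.0034 -0.4022] turn [-0.001  -0.0382 -0.    ]
0.17 cum shift [-0.1629  0.0044 -0.5737] turn [-0.0015 -0.0541 -0.    ]
0.2226 cum shift [-0.1934  0.0052 -0.756 ] turn [-0.0019 -0.0708 -0.    ]
0.235 cum shift [-0.1991  0.0054 -0.7991] turn [-0.002  -0.0748 -0.    ]
```

Lower to about φ = 0.10, then check.

>>> arm_command(targets=[[[-0.014,0.0004,-0.04,0,-0.0038,0,-1],[-0.014,0.0004,-0.04,0,-0.0038,0,-1],[-0.013,0.0004,-0.04,0,-0.0038,0,-1],[-0.013,0.0004,-0.04,0,-0.0038,0,-1],[-0.013,0.0004,-0.04,0,-0.0038,0,-1],[-0.012,0.0004,-0.04,0,-0.0038,0,-1],[-0.012,0.0004,-0.04,0,-0.0038,0,-1],[-0.012,0.0004,-0.04,0,-0.0038,0,-1],[-0.011,0.0003,-0.041,0,-0.0038,0,-1],[-0.011,0.0003,-0.041,0,-0.0038,0,-1]]])

```text
time: 9.75
tcp_pos: [0.5873, 0.0287, 0.0999]
tool_rot: [-3.103, -0.646, 0.14]
force: [-1.7, 3.7, -1.6]
gripper_width: 0.0146
gripper_force: 58.8
```

Run:
```python
from plan import *
from rig import read_camera
a=read_camera("side")[210:260,310:385,::-1];b=read_camera("top")[180:240,290:340,::-1]
cv2.imwrite("pics/s6.png",np.hstack([cv2.resize(a,(450,300),interpolation=2),cv2.resize(b,(250,300),interpolation=2)]))
s=observe();R0=Ro.from_euler("xyz",s["tool_rot"]);g=s["tcp_pos"]-R0.apply([0,0,.019]);print("g",g,s["tcp_pos"],s["force"],s["joint_pos"],s["tool_rot"])
```

```text
g [0.5756 0.0265 0.1148] [0.5868 0.0288 0.0996] [-4.1384  3.5544 -1.1588] [-0.2911  0.6496  2.1076  2.1593  0.3516 -0.9723] [-3.1012 -0.6447  0.1378]
```

View pics/s6.png

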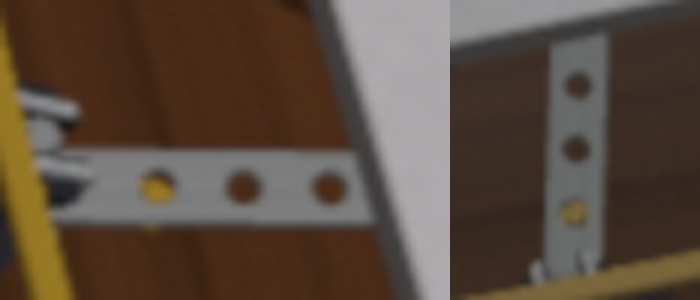

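The pin now shows in the last hole at side zoom (157,188) and top zoom (573,212). I'll check the offset numerically.

Run:
```python
from plan import *
h=tri((336.25,241.2),(314.8,222.4));print("last",h,"mid",tri((350.6,241.3),(315.2,209.8)),"first",tri((365,241.3),(315.6,197)))
print("pin tri",tri((335.4,242.3),(315.3,223.6)))
s=observe();phi=.1;a=np.radians(178.8);P=np.r_[.7585,.0195,ZP]
for q in(np.r_[.6185,.0233,.067],): print("pin top px",pix("side",q),pix("top",q))
for f in(.05,.1,.11):
    T=tilt(a,-f);t=P+T.apply(s["tcp_pos"]-P);print(f,(t-s["tcp_pos"])/.05,T.as_rotvec()/np.pi)
```

```text
last [0.6194 0.0234 0.0734] mid [0.649  0.0218 0.0712] first [0.6789 0.0201 0.0702]
pin tri [0.6175 0.0226 0.0687]
pin top px [335.1519 242.4701] [314.7967 222.689 ]
0.05 [-0.0368  0.0008 -0.1728] [-0.0003 -0.0159 -0.    ]
0.1 [-0.0649  0.0014 -0.3473] [-0.0007 -0.0318 -0.    ]
0.11 [-0.0694  0.0015 -0.3823] [-0.0007 -0.035  -0.    ]
```

>>> arm_command(targets=[[[-0.012,0,-0.037,0,-0.0032,0,-1],[-0.009,0,-0.037,0,-0.0032,0,-1],[-0.008,0,-0.037,0,-0.0032,0,-1],[-0.008,0,-0.037,0,-0.0032,0,-1],[-0.008,0,-0.037,0,-0.0032,0,-1],[-0.007,0,-0.037,0,-0.0032,0,-1],[-0.007,0,-0.037,0,-0.0032,0,-1],[-0.006,0,-0.037,0,-0.0032,0,-1],[-0.006,0,-0.037,0,-0.0032,0,-1],[-0.006,0,-0.037,0,-0.0032,0,-1]]])

```text
time: 10.85
tcp_pos: [0.5835, 0.0293, 0.0819]
tool_rot: [-3.119, -0.747, 0.151]
force: [-4.5, 3.9, 1.8]
gripper_width: 0.0145
gripper_force: 59.4
```

Run:
```python
from plan import *
from rig import read_camera
a=read_camera("side")[210:260,310:385,::-1];b=read_camera("top")[180:240,290:340,::-1]
cv2.imwrite("pics/s7.png",np.hstack([cv2.resize(a,(450,300),interpolation=2),cv2.resize(b,(250,300),interpolation=2)]))
s=observe();R0=Ro.from_euler("xyz",s["tool_rot"]);g=s["tcp_pos"]-R0.apply([0,0,.019]);print("g",g,s["tcp_pos"],s["force"],s["tool_rot"])
```

```text
g [0.5708 0.0269 0.0957] [0.5835 0.0293 0.0817] [-5.2147  1.9592  2.0884] [-3.1183 -0.7465  0.1498]
```

The grip height is back to 0.096, so the stay is fully down. Now I'll release and retreat along the tool axis.

>>> arm_command(targets=[[[0,0,0,0,0,0,0],[0,0,0,0,0,0,0],[0,0,0,0,0,0,0],[0,0,0,0,0,0,0],[0,0,0,0,0,0,0],[0,0,0,0,0,0,0],[0,0,0,0,0,0,0],[0,0,0,0,0,0,0],[0,0,0,0,0,0,0],[0,0,0,0,0,0,0]]])

```text
time: 11.95
tcp_pos: [0.5836, 0.0295, 0.082]
tool_rot: [-3.118, -0.748, 0.149]
force: [-0.1, 0.3, -0.5]
gripper_width: 0.0428
gripper_force: 0.0
```

>>> arm_command(targets=[[[-0.13,-0.02,0.143,0,0,0,0],[-0.13,-0.02,0.143,0,0,0,0],[-0.13,-0.02,0.143,0,0,0,0],[-0.13,-0.02,0.143,0,0,0,0],[-0.13,-0.02,0.143,0,0,0,0],[-0.13,-0.02,0.143,0,0,0,0],[-0.13,-0.02,0.143,0,0,0,0],[-0.13,-0.02,0.143,0,0,0,0],[-0.13,-0.02,0.143,0,0,0,0],[-0.13,-0.02,0.143,0,0,0,0]]])

```text
time: 12.95
tcp_pos: [0.518, 0.0193, 0.1541]
tool_rot: [-3.118, -0.748, 0.149]
force: [0.4, -0.5, 0.1]
gripper_width: 0.0425
gripper_force: 0.0
```

Run:
```python
from plan import *
from rig import read_camera
A=read_camera("side")[:,:,::-1];a=A[205:265,275:385];b=read_camera("top")[180:260,280:335,::-1]
c=np.hstack([cv2.resize(a,(550,300),interpolation=2),cv2.resize(b,(206,300),interpolation=2)])
cv2.imwrite("pics/s8.png",np.vstack([c,cv2.copyMakeBorder(cv2.resize(A[60:460,120:520],(290,290)),0,0,0,466,0)]))
s=observe();print(s["tcp_pos"],s["force"],s["joint_pos"])
```

```text
[0.5177 0.0194 0.1544] [-0.1621  0.5408  0.2742] [-0.4089  0.5357  2.3232  2.2977  0.5331 -1.2344]
```

View pics/s8.png

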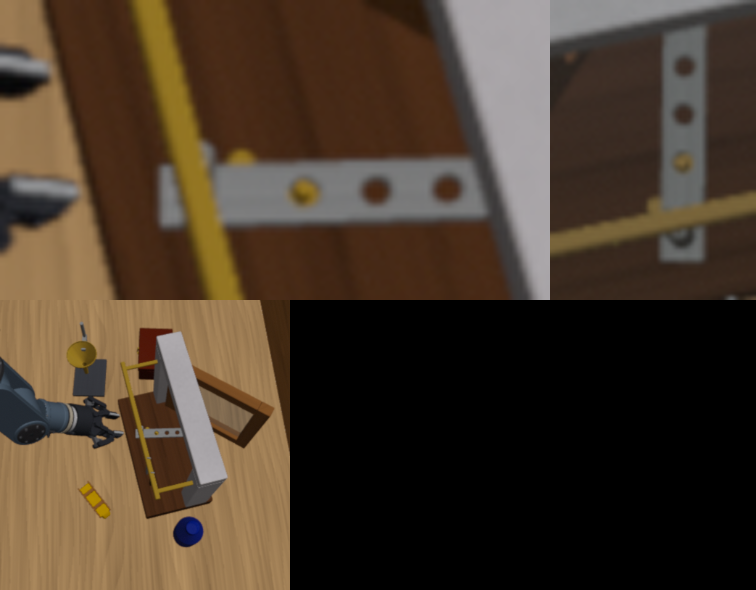

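The pin, with its shaded round top at zoom (304,192), sits in the last hole. The screw shows beside the bar at (240,155). The sash is wide open, the gripper is clear and nothing else has moved, so I'll hand in.

```bash
python3 -c "
from rig import *
print(finish_job())"
```

```text
the job is handed in; nothing more can be done
None
```

I opened the window wider and lowered the stay's last hole over the pin, then let go and handed the job in at about 13 s, with the hull, bottle, box and funnel stand where they were; one elbow reading (joint 3) showed 2.4418 rad against its 2.44 limit on the way in.

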